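Set the flywheel's index line to the top

ROBOT

A 7-joint arm with a two-finger parallel gripper is mounted at the origin on the work surface. World frame = base frame: x ahead of the robot, y to its left, z up, the work surface at z = 0. Lengths are in m, angles in degrees, forces in N, time in s.
With the tool pointing down it reaches from about 0.425 to 0.825 m from the base axis. Payload 3.6 kg.
Tool frame: the origin (TCP) lies on the centre line of the jaws, within the pads' length; the fingertips stand 19 mm ahead of it and the grasp point (between the pads) is the TCP; y points along the fingers, x is the direction in which the jaws open and shut, and the axes are right-handed (so a half turn about y gives the same grasp; the last joint's range is limited). The gripper opens to 85 mm and grips with 20 to 120 N. Pads are 22 mm wide; open, the fingers measure 114 mm over their backs; the gripper's body (76 mm by 85 mm) begins 54 mm behind the grasp point. The pads swing forward as they close: fully open they stand 13 mm farther back than shut.
Start: joints at [-72.049, 35.231, -0.722, 81.555, 0.464, 63.22, -2.315], TCP at [0.217, 0.613, 0.212] pointing down, gripper open.
Joint ranges: [-178.69, 178.69], [-17.37, 117.87], [-77.05, 75.6], [15.02, 138.74], [-78.02, 258.01], [0.78, 113.62], [-162.83, 162.83]. Speed limits (degrees/s): [159.86, 159.86, 180, 180, 180, 180, 180].

INTERFACE

Orientations are given as [roll, pitch, yaw] about the fixed x, y, z axes, in that order (R = Rz(yaw) Ry(pitch) Rx(roll)).
In Python, from rig import robot gives the robot as it stands.
- The arm moves only by the shell command python3 -m crank 'ROWS'. ROWS is JSON, a list of rows, each a list of 3 entries, a list of its own where there are three numbers: the opening, from 0 (shut) to 1 (fully open), then the shift along the tool's x, y, z in m, then the turn about the tool's y in rad. A call has 1 to 12 rows; each row is the pose to reach, as a shift and turn from the pose commanded when the call began, along the tool's axes at that moment; what a row does not reach only later rows make up. A row lasts 1/10 s, in which the tool goes at most 50 mm and 8.59 degrees, less where a joint would pass 70% of its speed; a pose out of reach is approached as far as the arm can. A call with a gripper value outside its range is refused whole. The fingers move at their own pace and stop on an object; the grip force is fixed at half the most. Time passes only in rows, so rows that repeat a pose let the fingers close. It gives the time, the measured TCP pose, the force and the opening at its end, in the units of the state.
- robot.state(): the state, without advancing time (a new reading comes with each control period).
- robot.capture(name): name is "scene" or "top" or "wrist"; returns (picture, depth): 384x512x3 uint8, blue, green, red; 384x512 float32, m along the optical axis (not along the pixel's ray), 0 where there is no reading.
- robot.camera_model(name): a dict with "intrinsics" (3x3 intrinsics, pixels), "k1" (the pictures are not rectified: a ray, as slopes to the right and down, at radius r is drawn at 1 + k1 r^2 times it, then the intrinsics apply), "R" (3x3) and "t" (3): a world point X has camera coordinates R X + t. Camera axes: x right, y down, z forward; pixel columns grow to the right and rows downward; lengths in m; the calibration is good to about 2 mm. A picture is of the moment at which its call begins: read the wrist's pose just before it. camera_model takes no time and is no camera call; for the wrist camera it gives the pose at the moment of the call.
- robot.finish_job(): hands the job in, once; it reports no verdict.
The state is a dict: "t": time; "joint_positions": joint angles; "joint_velocities": joint speeds; "effort": joint torques, N m; "position": TCP position; "tcp_rot": TCP orientation; "force": force on the tool from outside, world axes, zero at the start; "ft_torque": the same for the moment, N m; "finger_gap": finger opening in m.
Only numpy, scipy, OpenCV 4.12 (cv2) and the standard library are available. Lean on these libraries where they do the work, as an engineer would, in place of code of your own. Each camera call takes 0.05 s, during which the arm holds its last target.

TASK

Three small motors stand on the repair bench. On the one that carries the plain solid flywheel (not the small grooved pulley, not the fan), turn the wheel by its rim until the white index line painted across the rim points straight up, then let go and leave the wheel standing still. Do not turn the pulley or the fan.

Things in the scene. Friction and masses are not known exactly. Their poses are not given: they have to be found in the camera images.
- wheel (a joint): Angle of the flywheel on its level axle, rad: 0 = white line straight up; starts 0.8 to 1.7; no stops. Right-handed about hub x: at q the line points -sin(q) along (up cross hub x) and cos(q) up. Balanced, spins freely, stays where left (bearing friction 0.006 N m). The line is 10 mm wide, across the rim and 38 mm down both flat faces.
- wheel_hub (a point): Centre of the flywheel, 115 mm up. Turns with it: x along the axle, away from the motor; z towards the line. Upright solid dark steel disc, 110 mm across, 14 mm thick; hub 24 mm across, 4 mm proud of each face. Its stand is fixed: bracket (50 mm wide, up to 20 mm above the axle) and motor on the -x side, 47 mm from the wheel's face, 8 mm shaft between; +x side free; 10 mm base plate below.
- pulley_rim (a point): A point on the rim of the bystander pulley (68 mm in diameter, 22 mm wide, grooved, with a white line of its own at this point), on a motor stand like the flywheel's, axle also 115 mm up. It must not be turned.
- fan_tip (a point): The tip of one blade of the bystander fan (five grey plastic blades, 108 mm across), on a motor stand like the flywheel's, axle also 115 mm up. It must not be turned.
There are look-alikes about, which are no part of the job. Leave any pink look-alike of the part that bears wheel alone.

How it is judged (in metres and radians):
At the end, for the whole second after the job is handed in: The flywheel's index line points straight up within 15 degrees and the wheel stands still (under 0.1 rad/s), released (angle between wheel_hub's own z axis and vertical below 0.26 rad and velocity of joint wheel between -0.1 and 0.1 rad/s); the robot touches nothing.
It fails at once if the pulley is turned (its rim moves more than 15 mm) (distance of pulley_rim from where it was at the start of the episode above 0.015 m).
It fails at once if the fan is turned (its blade tip moves more than 15 mm) (distance of fan_tip from where it was at the start of the episode above 0.015 m).
It also fails if it takes over 45 s, if anything falls off the work surface, if the arm or the gripper's body presses on something with over 40 N, if the wrist force passes 120 N, or if a joint passes its speed limit or range.

## Working session

There is one attempt and no reset: what is moved stays moved. The work goes in short steps, Python scripts to look and compute and a shell command to move; the robot and the scene stay as the last step left them, time stands still between calls to the robot, and variables do not carry over. Pictures are saved under pics/ and viewed, and the job is handed in when it is done.

```bash
ls; mkdir -p pics; python3 - <<'E'
from rig import robot
import cv2,numpy as np
print(robot.state())
for n in("scene","top","wrist"):
    m=robot.camera_model(n);p,d=robot.capture(n);cv2.imwrite(f"pics/{n}0.png",p);np.save(f"pics/{n}0.npy",d)
    print(n,m)
E
```

```text
pics
{'t': 0.0, 'joint_positions': array([-72.04999007,  35.28994949,  -0.72349679,  81.64078637,
         0.4651748 ,  63.22117399,  -2.31347847]), 'joint_velocities': array([ 0.0438292 ,  0.02695006,  0.00341555, -0.03134957,  0.02700498,
        0.02637395,  0.00892096]), 'effort': array([-3.22045489e-04, -4.69232512e+01,  2.59515429e-01, -1.71038067e+01,
        1.00809464e-02,  9.68999608e-03,  1.74973998e-06]), 'position': array([0.21635409, 0.61206607, 0.21093338]), 'tcp_rot': array([-90.00278798,   0.14899035,  70.53773521]), 'force': array([ 0.36348088,  0.47917598, -0.14366995]), 'ft_torque': array([ 0.00238872, -0.01723614,  0.03235457]), 'finger_gap': 0.08575754821656663}
scene {'intrinsics': array([[429.32606481,   0.        , 256.85647197],
       [  0.        , 429.32606481, 193.02970643],
       [  0.        ,   0.        ,   1.        ]]), 'k1': -0.014928164206735728, 'R': array([[ 0.64997887,  0.75989002,  0.00972738],
       [ 0.47521034, -0.39642016, -0.78551014],
       [-0.59304519,  0.51518755, -0.61877233]]), 't': array([-0.35219599, -0.1655667 ,  1.38882973])
[... 151 characters left out ...]
      ,   1.        ]]), 'k1': -0.0666744283017333, 'R': array([[-2.55328756e-03, -9.99620921e-01,  2.74134266e-02],
       [-9.92353593e-01, -8.50048369e-04, -1.23424564e-01],
       [ 1.23401079e-01, -2.75189508e-02, -9.91975242e-01]]), 't': array([-0.01552598,  0.56078301,  0.81375368])}
wrist {'intrinsics': array([[328.86518904,   0.        , 256.19707983],
       [  0.        , 328.86518904, 191.15192689],
       [  0.        ,   0.        ,   1.        ]]), 'k1': -0.038263426420381115, 'R': array([[ 0.33439575,  0.94242588, -0.00359853],
       [ 0.90312627, -0.31935537,  0.28701062],
       [ 0.26933703, -0.09922506, -0.95792064]]), 't': array([-0.6480997 , -0.03627699,  0.38017627])}
```

View pics/scene0.png

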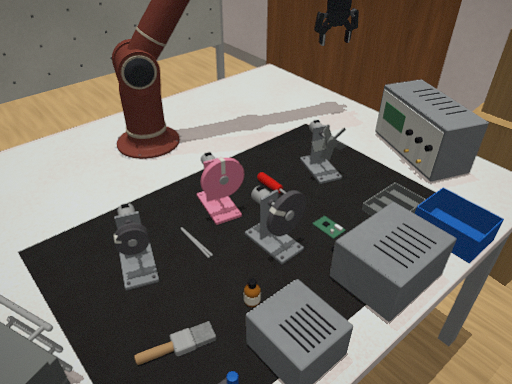

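View pics/top0.png

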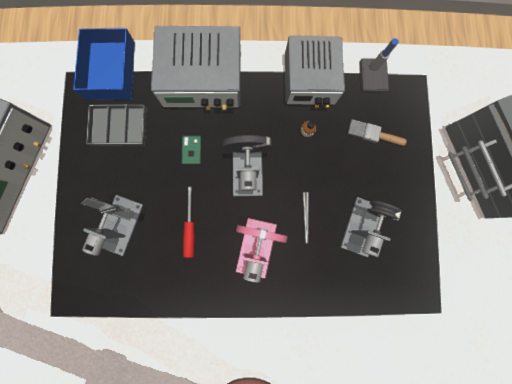

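View pics/wrist0.png

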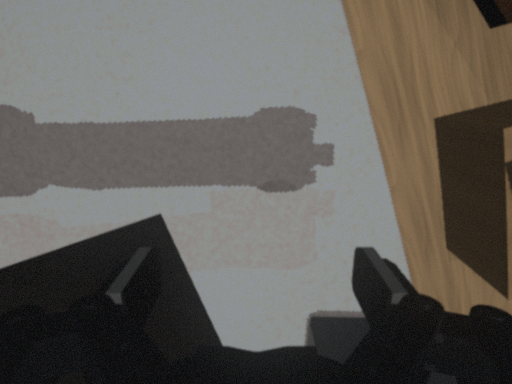

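The scene picture shows the flywheel in the middle (about 285,213), the fan at (325,140), the pulley at (130,240) and the pink look-alike at (222,176). In the top picture the flywheel rim is at (247,140), and its line shows at the right end near (268,141). Next I measure it.

```bash
cat > h.py <<'E'
import numpy as np,cv2
from rig import robot
def world(m,d,us,vs):
    K=m["intrinsics"];k=m["k1"]
    pts=np.stack([us,vs],-1).astype(float).reshape(-1,1,2)
    n=cv2.undistortPoints(pts,K,np.array([k,0,0,0,0.])).reshape(-1,2)
    z=d[np.asarray(vs,int),np.asarray(us,int)]
    c=np.c_[n*z[:,None],z]
    return (c-m["t"])@m["R"], z
E
python3 - <<'E'
from h import *
for n,(a,b,c,e) in {"scene":(235,320,165,270),"top":(215,280,125,205)}.items():
    p=cv2.imread(f"pics/{n}0.png");d=np.load(f"pics/{n}0.npy");m=robot.camera_model(n)
    s=7 if n=="top" else 5
    cv2.imwrite(f"pics/{n}0z.png",cv2.resize(p[c:e,a:b],None,fx=s,fy=s,interpolation=cv2.INTER_NEAREST))
    vv,uu=np.mgrid[c:e,a:b];W,z=world(m,d,uu.ravel(),vv.ravel())
    W=W[z>0];W0=W[(W[:,2]>.14)]
    print(n,len(W0),W0.min(0),W0.max(0),np.median(W0,0))
    np.save(f"pics/{n}W.npy",W)
    q=W0[(W0[:,2]>.142)&(W0[:,2]<.18)]
    print(np.polyfit(q[:,1],q[:,0],1)); 
    if n=="top":
        for r in q[np.argsort(q[:,1])][::6]: print(r.round(4))
E
```

```text
scene 448 [ 0.45529318 -0.04829186  0.14003424] [0.64607258 0.04868756 0.17133178] [ 0.64215633 -0.00622696  0.15544549]
[-0.12379356  0.63331667]
top 413 [ 0.6268698  -0.04572486  0.14028545] [0.64320708 0.05213346 0.1724475 ] [0.63250465 0.00335122 0.16176884]
[-0.01494695  0.63325286]
[ 0.6288 -0.0434  0.1423]
[ 0.6337 -0.043   0.149 ]
[ 0.6293 -0.0408  0.1492]
[ 0.6329 -0.0386  0.1521]
[ 0.6391 -0.0365  0.1531]
[ 0.63   -0.0363  0.155 ]
[ 0.6299 -0.0342  0.1555]
[ 0.6401 -0.0321  0.1574]
[ 0.6281 -0.0305  0.145 ]
[ 0.6373 -0.0298  0.1601]
[ 0.6374 -0.0278  0.1597]
[ 0.6279 -0.0263  0.1456]
[ 0.6327 -0.0256  0.1613]
[ 0.6325 -0.0235  0.162 ]
[ 0.6287 -0.0218  0.1515]
[ 0.6359 -0.0213  0.1655]
[ 0.6359 -0.0192  0.1655]
[ 0.6282 -0.0175  0.1533]
[ 0.6376 -0.0171  0.167 ]
[ 0.6363 -0.0152  0.1637]
[ 0.6291 -0.015   0.167 ]
[ 0.6335 -0.013   0.1663]
[ 0.6291 -0.0112  0.1583]
[ 0.641  -0.0109  0.17  ]
[ 0.635  -0.0089  0.1688]
[ 0.6291 -0.0072  0.1495]
[ 0.6409 -0.0068  0.1704]
[ 0.639  -0.0047  0.1695]
[ 0.6281 -0.003   0.1445]
[ 0.6326 -0.0027  0.1697]
[ 0.628  -0.0007  0.1628]
[ 6.3
[... 157 characters left out ...]
75 0.1723]
[0.6325 0.0096 0.1701]
[0.6413 0.0096 0.1683]
[0.629  0.0116 0.167 ]
[0.6277 0.0117 0.1461]
[0.639  0.0137 0.169 ]
[0.6348 0.0157 0.169 ]
[0.6282 0.0159 0.153 ]
[0.6412 0.0178 0.1688]
[0.6287 0.0198 0.1684]
[0.6377 0.0199 0.1659]
[0.6328 0.0219 0.1687]
[0.6279 0.0223 0.1449]
[0.6337 0.024  0.1651]
[0.6395 0.026  0.1669]
[0.6278 0.0265 0.1454]
[0.638  0.0281 0.1647]
[0.6359 0.0302 0.1645]
[0.628  0.0308 0.1443]
[0.6366 0.0323 0.1619]
[0.6326 0.0344 0.1609]
[0.6278 0.0349 0.1451]
[0.6331 0.0366 0.1588]
[0.6274 0.0387 0.1558]
[0.6294 0.0408 0.1564]
[0.6279 0.0413 0.1448]
[0.6389 0.0431 0.1524]
[0.637  0.0452 0.1515]
[0.6312 0.0474 0.1488]
[0.634  0.0497 0.146 ]
[0.6389 0.052  0.1438]
```

```bash
python3 - <<'E'
from h import *
d=np.load("pics/scene0.npy");m=robot.camera_model("scene");p=cv2.imread("pics/scene0.png")
vv,uu=np.mgrid[190:240,262:308];u=uu.ravel();v=vv.ravel()
W,z=world(m,d,u,v)
from collections import Counter
sel=(z>0)&(W[:,2]>.06)
Ws=W[sel]
# RANSAC plane
rng=np.random.default_rng(0);best=None
for _ in range(2000):
    a=Ws[rng.choice(len(Ws),3,False)];n=np.cross(a[1]-a[0],a[2]-a[0]);l=np.linalg.norm(n)
    if l<1e-6: continue
    n/=l
    if abs(n[2])>.15: continue
    i=abs((Ws-a[0])@n)<.002
    if best is None or i.sum()>best.sum(): best=i
P=Ws[best];c=P.mean(0);n=np.linalg.svd(P-c)[2][2];print(len(P),c,n,np.degrees(np.arctan2(n[1],n[0])),P.min(0),P.max(0))
E
```

```text
970 [ 0.64313185 -0.00076795  0.11929795] [0.99987402 0.01576072 0.00187997] 0.9030619280419366 [ 0.64052552 -0.05374041  0.06156773] [0.64546476 0.05617332 0.17106169]
```

```bash
python3 - <<'E'
import cv2,numpy as np
a=cv2.imread("pics/scene0z.png");b=cv2.imread("pics/top0z.png");print(a.shape,b.shape)
E
```

```text
(525, 425, 3) (560, 455, 3)
```

View pics/scene0z.png

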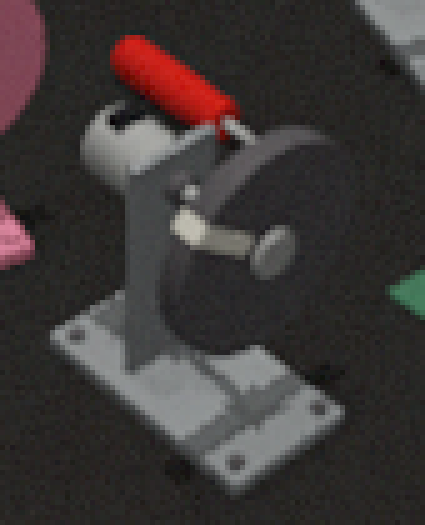

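View pics/top0z.png

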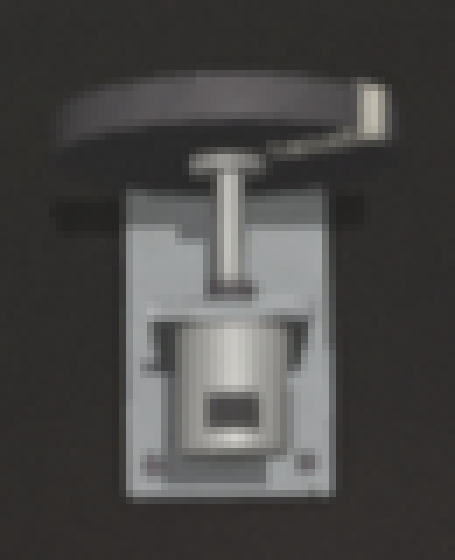

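```bash
cat >> h.py <<'E'
def line(p,m,c=(0.635,0.002,0.115),yaw=0.012,w=True):
    # bright pixels on front-face plane -> angle
    ax=np.array([np.cos(yaw),np.sin(yaw),0]);left=np.array([-np.sin(yaw),np.cos(yaw),0]);c=np.array(c)
    o=c+ax*.007
    vv,uu=np.mgrid[180:250,255:315];u=uu.ravel();v=vv.ravel()
    n=cv2.undistortPoints(np.stack([u,v],-1).astype(float).reshape(-1,1,2),m["intrinsics"],np.array([m["k1"],0,0,0,0.])).reshape(-1,2)
    dr=np.c_[n,np.ones(len(n))]@m["R"];C=-m["R"].T@m["t"]
    s=((o-C)@ax)/(dr@ax);X=C+dr*s[:,None]-o
    a=X@left;b=X[:,2];r=np.hypot(a,b)
    col=p[v,u].astype(float)
    k=(r>.02)&(r<.053)&(col.min(1)>110)
    ang=np.arctan2(-a[k],b[k])
    return k.sum(),np.median(ang),np.percentile(ang,[10,90]),np.c_[a[k],b[k]]
E
python3 - <<'E'
from h import *
p=cv2.imread("pics/scene0.png");m=robot.camera_model("scene");r=line(p,m);print(r[:3],r[3].round(3)[::4])
# tool geometry
R=cv2.Rodrigues
from scipy.spatial.transform import Rotation as Ro
s=robot.state();M=Ro.from_euler('xyz',s['tcp_rot'],degrees=True).as_matrix();print(M.round(3),s['position'])
for tgt in([.635,.002,.30],[.635,.002,.155]):print(M.T@(np.array(tgt)-s['position']))
E
```

```text
(np.int64(10), np.float64(0.8564028316743375), array([0.76235949, 0.94773475])) [[-0.037  0.036]
 [-0.022  0.022]
 [-0.04   0.029]]
[[ 0.333 -0.001 -0.943]
 [ 0.943 -0.002  0.333]
 [-0.002 -1.    -0.   ]] [0.21640757 0.61225788 0.21120511]
[-0.43609073 -0.08791747 -0.59800856]
[-0.43580331  0.05708224 -0.59800536]
```

```bash
python3 -m crank '[[1,[0,-0.045,0],0],[1,[0,-0.088,0],0],[0.6,[-0.436,-0.088,-0.598],1.218],[0.6,[-0.436,-0.088,-0.598],1.218],[0.6,[-0.436,-0.088,-0.598],1.218],[0.6,[-0.436,-0.088,-0.598],1.218],[0.6,[-0.436,-0.088,-0.598],1.218],[0.6,[-0.436,-0.088,-0.598],1.218],[0.6,[-0.436,-0.088,-0.598],1.218],[0.6,[-0.436,-0.088,-0.598],1.218],[0.6,[-0.436,-0.088,-0.598],1.218],[0.6,[-0.436,-0.088,-0.598],1.218]]'
```

```text
t: 1.35
position: [0.4999, 0.1989, 0.3]
tcp_rot: [-90.0, 0.0, 0.8]
force: [1.3, 1.1, 0.5]
finger_gap: 0.0515
```

```bash
python3 -m crank '[[0.6,[0.03,0,-0.04],0],[0.6,[0.06,0,-0.08],0],[0.6,[0.09,0,-0.12],0],[0.6,[0.12,0,-0.16],0],[0.6,[0.13,0,-0.18],0],[0.6,[0.13,0,-0.18],0],[0.6,[0.13,0,-0.18],0]]'; python3 - <<'E'
from h import *
m=robot.camera_model("wrist");p,d=robot.capture("wrist");cv2.imwrite("pics/w1.png",p);np.save("pics/w1.npy",d)
vv,uu=np.mgrid[0:384,0:512];W,z=world(m,d,uu.ravel(),vv.ravel())
s=robot.state();print(s['position'],s['tcp_rot'])
k=(z>0)&(W[:,2]>.13)&(W[:,2]<.18)&(abs(W[:,1])<.08)&(W[:,0]>.6)&(W[:,0]<.68)
W=W[k];print(len(W),W.min(0),W.max(0))
t=W[W[:,2]>.155];print(np.percentile(t,[1,50,99],axis=0),np.polyfit(t[:,1],t[:,0],1))
from scipy.optimize import least_squares
r=least_squares(lambda q:np.hypot(W[:,1]-q[0],W[:,2]-q[1])-.055,[0,.115],loss='soft_l1',f_scale=.001);print(r.x)
E
```

```text
t: 2.05
position: [0.6314, 0.0225, 0.2995]
tcp_rot: [-89.9, 0.1, 0.7]
force: [0.4, 0.8, -0.2]
finger_gap: 0.0514
[0.63120386 0.02394297 0.29967903] [-8.98989198e+01  7.12825292e-02  8.50832738e-01]
1422 [ 0.62881262 -0.044682    0.13016569] [0.64342444 0.05436595 0.17109037]
[[ 0.62923574 -0.03309729  0.15544591]
 [ 0.6358773   0.00766574  0.16632943]
 [ 0.64281428  0.03848221  0.17023006]] [-0.00920065  0.63602338]
[0.00176125 0.11433054]
```

View pics/w1.png

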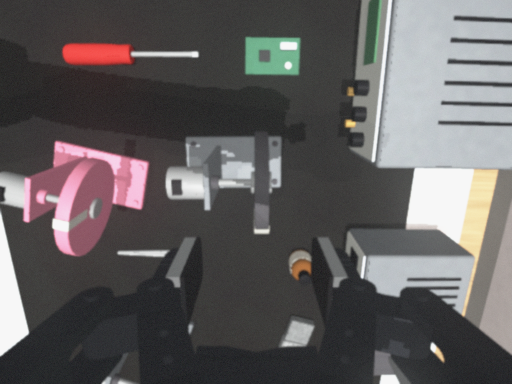

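The wrist picture shows the flywheel edge-on at (262,180), with the white line on its rim at (262,230). I work out the line's angle from this view and the top view.

```bash
python3 - <<'E'
from h import *
p=cv2.imread("pics/w1.png");d=np.load("pics/w1.npy");m=robot.camera_model("wrist")
def f(p,d,m,a,b,c,e):
    vv,uu=np.mgrid[c:e,a:b];u=uu.ravel();v=vv.ravel()
    n=cv2.undistortPoints(np.stack([u,v],-1).astype(float).reshape(-1,1,2),m["intrinsics"],np.array([m["k1"],0,0,0,0.])).reshape(-1,2)
    dr=np.c_[n,np.ones(len(n))]@m["R"];C=-m["R"].T@m["t"]-np.array([.636,.002,.115])
    A=dr[:,1]**2+dr[:,2]**2;B=dr[:,1]*C[1]+dr[:,2]*C[2];D=C[1]**2+C[2]**2-.055**2
    q=B*B-A*D; s=(-B-np.sqrt(np.maximum(q,0)))/A; X=C+dr*s[:,None]
    k=(q>0)&(abs(X[:,0])<.007)&(p[v,u].min(1)>120)
    an=np.arctan2(-X[k,1],X[k,2]);print(k.sum(),an.mean(),an.min(),an.max())
f(p,d,m,250,275,215,240)
f(cv2.imread("pics/top0.png"),None,robot.camera_model("top"),262,275,130,150)
E
```

```text
85 0.759659217144679 0.30545961741177424 0.9210656394813438
23 0.8664056536443551 0.7711307690366856 0.9660912027400334
```

```bash
python3 -m crank '[[0.6,[0.005,0.02,-0.041],0],[0.6,[0.005,0.05,-0.041],0],[0.6,[0.005,0.08,-0.041],0],[0.6,[0.005,0.105,-0.041],0],[0.6,[0.005,0.105,-0.041],0],[0.6,[0.005,0.105,-0.041],0]]'; python3 - <<'E'
from h import *
s=robot.state();print(s['position'],s['tcp_rot'],s['force'])
E
```

```text
t: 2.7
position: [0.6373, -0.0168, 0.1957]
tcp_rot: [-90.0, -0.0, 0.9]
force: [0.1, 0.1, 0.5]
finger_gap: 0.0511
[ 0.63732592 -0.01679643  0.1957163 ] [-8.99510711e+01 -1.24170248e-02  9.05658975e-01] [0.07452288 0.11860476 0.48338748]
```

```bash
python3 -m crank '[[0.6,[-0.001,0.02,-0.001],0],[0.6,[-0.001,0.038,-0.001],0],[0.6,[-0.001,0.038,-0.001],0],[0.6,[-0.001,0.038,-0.001],0],[0.14,[-0.001,0.038,-0.001],0],[0.14,[-0.001,0.038,-0.001],0],[0.14,[-0.001,0.038,-0.001],0],[0.14,[-0.001,0.038,-0.001],0],[0.14,[-0.001,0.038,-0.001],0],[0.14,[-0.001,0.038,-0.001],0]]'
```

```text
t: 3.7
position: [0.6362, -0.0198, 0.1571]
tcp_rot: [-90.0, 0.0, 0.7]
force: [-0.8, 0.3, -0.2]
finger_gap: 0.0119
```

```bash
python3 - <<'E'
from h import *
for n in("scene","wrist"):
    p,d=robot.capture(n);
    cv2.imwrite(f"pics/{n}2.png",p if n=="wrist" else cv2.resize(p[120:270,220:340],None,fx=4,fy=4))
E
python3 -m crank '[[0,[0,0,0],0],[0,[0,0,0],0],[0,[0,0,0],0]]'
```

```text
t: 4.1
position: [0.6363, -0.0198, 0.1571]
tcp_rot: [-90.0, 0.0, 0.7]
force: [0.2, -0.7, 0.5]
finger_gap: 0.0001
```

View pics/scene2.png

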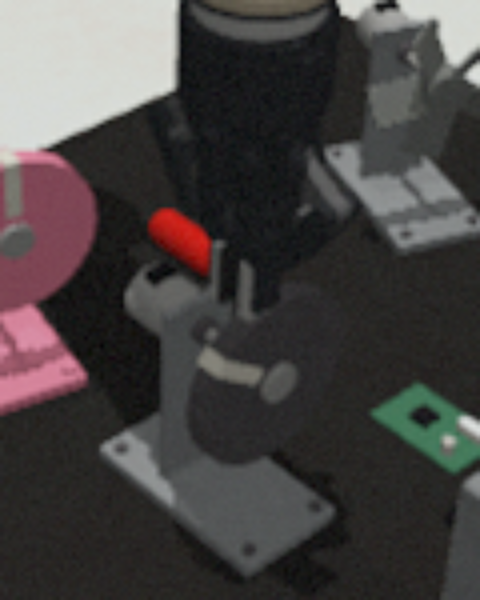

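View pics/wrist2.png

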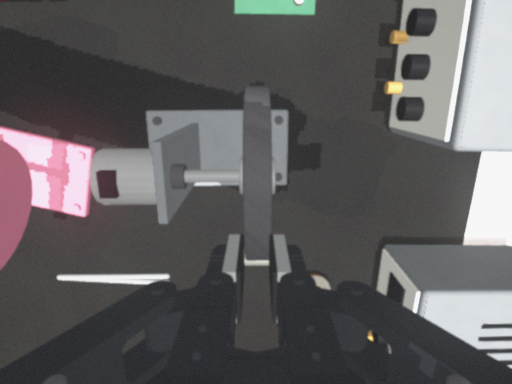

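```bash
python3 - <<'E'
from h import *
s=robot.state();print(s['position'],s['finger_gap'],s['force'])
m=robot.camera_model("scene");p,d=robot.capture("scene")
def pr(X):
    r,_=cv2.projectPoints(np.array([X],float),cv2.Rodrigues(m["R"])[0],m["t"],m["intrinsics"],np.array([m["k1"],0,0,0,0.]));return r.ravel()
for X in(s['position'],s['position']-[0,0,.019],[.636,.002,.17],[.643,.002,.17]):print(X,pr(X),(pr(X)-[220,120])*4)
cv2.imwrite("pics/scene3.png",cv2.resize(p[170:240,250:320],None,fx=8,fy=8,interpolation=cv2.INTER_NEAREST))
vv,uu=np.mgrid[170:240,250:320];W,z=world(m,d,uu.ravel(),vv.ravel())
for y,x in [(190,281),(194,281),(197,281),(199,281),(202,281),(190,275),(195,275)]:
    w,_=world(m,d,np.array([x]),np.array([y]));print(x,y,w.round(4),p[y,x])
m=robot.camera_model("wrist");p,d=robot.capture("wrist");cv2.imwrite("pics/w3.png",p)
for x,y in [(257,240),(257,255),(257,262),(257,275)]:
    w,_=world(m,d,np.array([x]),np.array([y]));print(x,y,w.round(4),p[y,x])
E
```

```text
[ 0.6362615  -0.01980667  0.1570728 ] 0.00010010921006115526 [ 0.18608737 -0.70462247  0.46967543]
[ 0.6362615  -0.01980667  0.1570728 ] [279.57171205 203.12522568] [238.28684822 332.50090273]
[ 0.6362615  -0.01980667  0.1380728 ] [279.1931824  209.99128564] [236.77272961 359.96514257]
[0.636, 0.002, 0.17] [287.30419446 194.13547883] [269.21677784 296.54191532]
[0.643, 0.002, 0.17] [289.60593744 195.72136375] [278.42374975 302.88545499]
281 190 [[ 0.6443 -0.0258  0.1999]] [44 45 43]
281 194 [[ 0.6453 -0.0262  0.1903]] [25 26 19]
281 197 [[ 0.6459 -0.0262  0.1829]] [72 72 73]
281 199 [[ 0.6369 -0.0169  0.1671]] [48 46 48]
281 202 [[ 0.6427 -0.0222  0.1654]] [53 50 50]
275 190 [[ 0.6334 -0.0322  0.1965]] [77 81 79]
275 195 [[ 0.6312 -0.0293  0.1807]] [81 82 81]
257 240 [[ 0.6358 -0.009   0.1858]] [52 49 51]
257 255 [[ 0.6358 -0.009   0.1999]] [48 47 47]
257 262 [[ 0.6357 -0.0089  0.2056]] [46 45 43]
257 275 [[ 0.6357 -0.01    0.2133]] [64 62 61]
```

View pics/scene3.png

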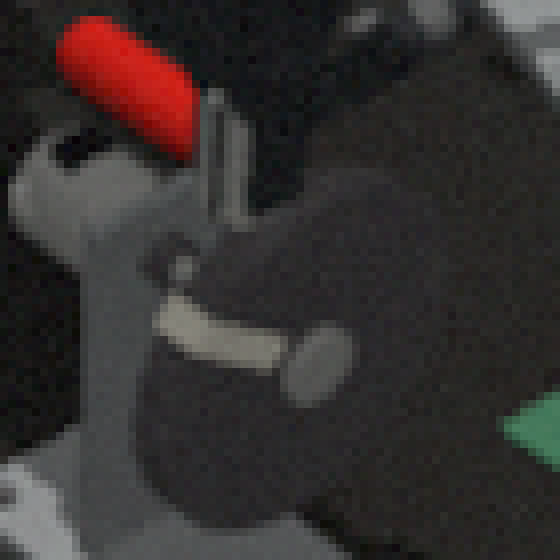

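View pics/w3.png

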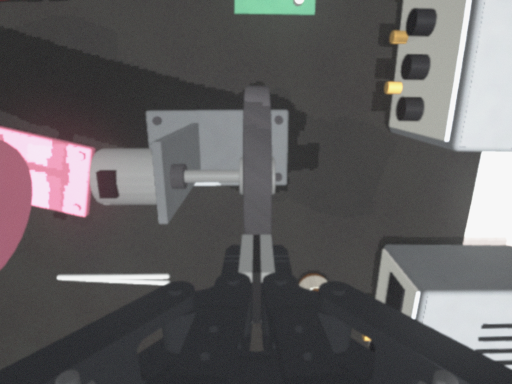

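The fingers shut all the way: their tips stand at z ≈ 0.176, just above the rim. That is higher than the reported TCP implies. I open, go 34 mm lower and look before closing.

```bash
python3 -m crank '[[0.6,[0,0,0],0],[0.6,[0,0,0],0],[0.6,[0,0,0],0],[0.6,[0,0.01,0],0],[0.6,[0,0.02,0],0],[0.6,[0,0.028,0],0],[0.6,[0,0.034,0],0],[0.6,[0,0.034,0],0],[0.6,[0,0.034,0],0]]'
python3 - <<'E'
from h import *
s=robot.state();print(s['position'],s['finger_gap'],s['force'],s['joint_positions'])
m=robot.camera_model("scene");p,d=robot.capture("scene")
cv2.imwrite("pics/scene4.png",cv2.resize(p[150:240,240:330],None,fx=6,fy=6,interpolation=cv2.INTER_NEAREST))
print(line(p,m)[:3])
E
```

```text
t: 5.1
position: [0.6363, -0.0199, 0.1229]
tcp_rot: [-90.0, 0.0, 0.7]
force: [-0.6, 0.9, 0.9]
finger_gap: 0.0513
[ 0.63630391 -0.01987508  0.12294981] 0.05125901510668689 [-0.56634065  0.93293053  0.869944  ] [-11.86480334  40.46210645  20.27513597  90.3322706  -16.52312064
  52.19030619  14.88663429]
(np.int64(10), np.float64(0.8638908281806097), array([0.79610871, 0.94773475]))
```

View pics/scene4.png

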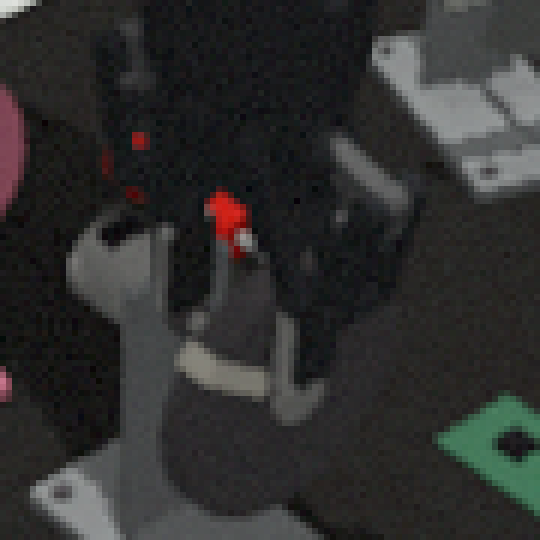

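```bash
python3 - <<'E'
from h import *
m=robot.camera_model("scene");p,d=robot.capture("scene")
for x,y in [(287,205),(287,210),(288,215),(290,217),(291,218),(294,216)]:
    w,_=world(m,d,np.array([x]),np.array([y]));print(x,y,w.round(4),p[y,x])
E
```

```text
287 205 [[ 0.6678 -0.0299  0.1775]] [85 89 90]
287 210 [[ 0.6685 -0.0296  0.1646]] [91 93 95]
288 215 [[ 0.6677 -0.0247  0.1477]] [91 92 94]
290 217 [[0.6474 0.0035 0.1125]] [82 83 83]
291 218 [[0.6473 0.007  0.1075]] [71 73 71]
294 216 [[0.6418 0.0222 0.1011]] [39 37 38]
```

The open fingertips straddle the rim at z ≈ 0.146, clear above the hub, which shows at zoom (300,405). Now I close.

```bash
python3 -m crank '[[0.14,[0,0,0],0],[0.14,[0,0,0],0],[0.14,[0,0,0],0],[0.14,[0,0,0],0],[0.14,[0,0,0],0],[0.14,[0,0,0],0]]'
```

```text
t: 5.8
position: [0.6368, -0.0199, 0.1236]
tcp_rot: [-90.0, -0.1, 0.8]
force: [1.0, 0.7, 1.8]
finger_gap: 0.0128
```

```bash
python3 - <<'E'
import numpy as np
y,z=-.0219,.040
for k in range(1,12):
    d=.0782*k;print(round(d,2),round(-(-y*np.sin(d)+z*np.cos(d)-z),4),round(y*np.cos(d)+z*np.sin(d)-y,4))
E
```

```text
0.08 -0.0016 0.0032
0.16 -0.0029 0.0065
0.23 -0.004 0.0099
0.31 -0.0048 0.0134
0.39 -0.0053 0.0169
0.47 -0.0056 0.0205
0.55 -0.0056 0.024
0.63 -0.0052 0.0276
0.7 -0.0047 0.0311
0.78 -0.0038 0.0345
0.86 -0.0027 0.0379
```

```bash
python3 -m crank '[[0.14,[0,-0.0016,0.0032],0],[0.14,[0,-0.0029,0.0065],0],[0.14,[0,-0.004,0.0099],0],[0.14,[0,-0.0048,0.0134],0],[0.14,[0,-0.0053,0.0169],0],[0.14,[0,-0.0053,0.0169],0]]'
python3 - <<'E'
from h import *
m=robot.camera_model("scene");p,d=robot.capture("scene")
cv2.imwrite("pics/scene5.png",cv2.resize(p[150:240,240:330],None,fx=6,fy=6,interpolation=cv2.INTER_NEAREST))
print(line(p,m)[:3])
E
```

```text
t: 6.4
position: [0.6366, -0.0092, 0.1276]
tcp_rot: [-90.6, -0.1, 0.6]
force: [4.9, -7.4, -5.0]
finger_gap: 0.013
(np.int64(5), np.float64(0.604798540223822), array([0.54957483, 0.69823739]))
```

View pics/scene5.png

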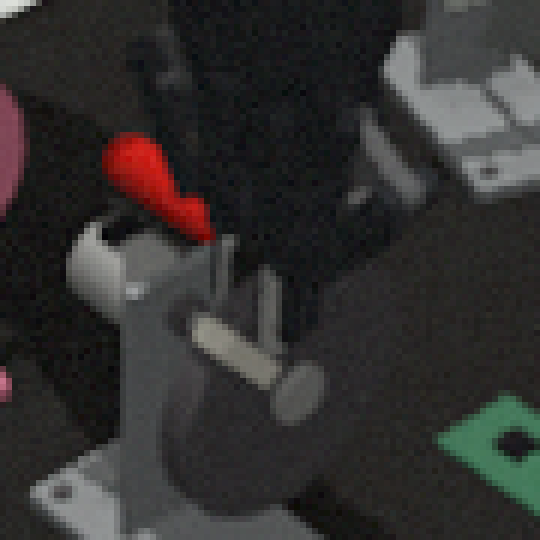

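```bash
python3 -m crank '[[0.14,[0,-0.0003,0.0036],0],[0.14,[0,-0.0003,0.0071],0],[0.14,[0,0.0001,0.0107],0],[0.14,[0,0.0006,0.0142],0],[0.14,[0,0.0015,0.0176],0],[0.14,[0,0.0026,0.021],0],[0.14,[0,0.0026,0.021],0]]'
python3 - <<'E'
from h import *
m=robot.camera_model("scene");p,d=robot.capture("scene")
cv2.imwrite("pics/scene6.png",cv2.resize(p[150:240,240:330],None,fx=6,fy=6,interpolation=cv2.INTER_NEAREST))
print(line(p,m)[:3])
E
```

```text
t: 7.15
position: [0.6364, 0.0105, 0.1278]
tcp_rot: [-90.6, -0.1, 0.6]
force: [-1.0, -7.5, 7.0]
finger_gap: 0.0129
(np.int64(10), np.float64(0.3277575623978512), array([0.23476413, 0.36950992]))
```

View pics/scene6.png

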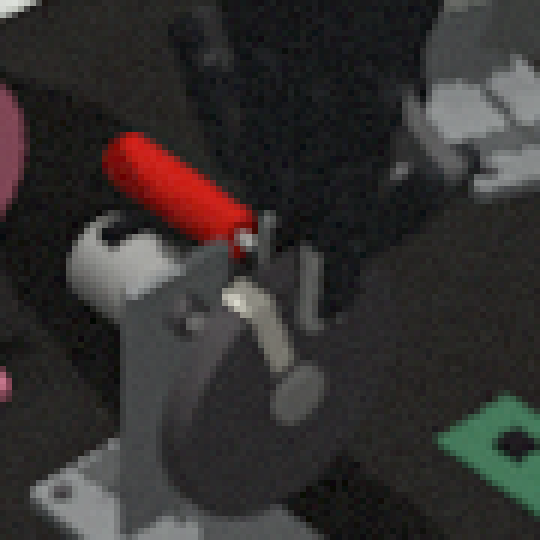

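```bash
python3 -m crank '[[0.14,[0,0.001,0.0023],0],[0.14,[0,0.002,0.0046],0],[0.14,[0,0.0033,0.0068],0],[0.14,[0,0.0045,0.009],0],[0.14,[0,0.006,0.011],0],[0.14,[0,0.0075,0.013],0],[0.14,[0,0.0075,0.013],0],[0.14,[0,0.0075,0.013],0]]'
python3 - <<'E'
from h import *
m=robot.camera_model("scene");p,d=robot.capture("scene")
cv2.imwrite("pics/scene7.png",cv2.resize(p[150:240,240:330],None,fx=6,fy=6,interpolation=cv2.INTER_NEAREST))
print(line(p,m)[:3])
E
```

```text
t: 8.0
position: [0.6361, 0.0268, 0.1216]
tcp_rot: [-90.3, -0.1, 0.7]
force: [-2.6, -4.4, 13.3]
finger_gap: 0.013
(np.int64(11), np.float64(0.059354514361051554), array([-0.03132507,  0.06769711]))
```

View pics/scene7.png

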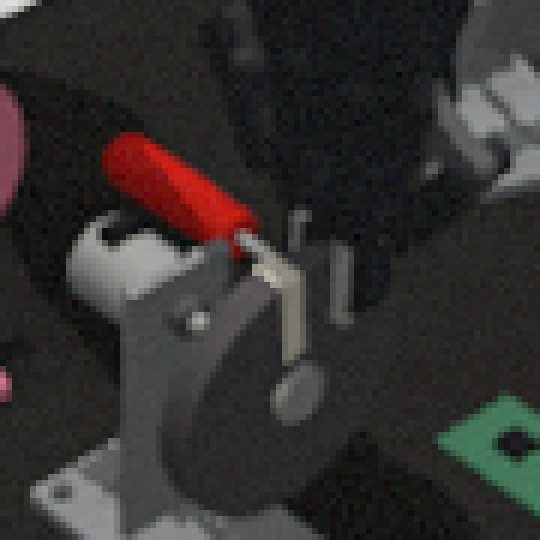

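```bash
python3 -m crank '[[0.6,[0,0,0],0],[0.6,[0,0,0],0],[0.6,[0,0,0],0],[0.6,[0,0,0],0],[0.6,[0,-0.02,0],0],[0.6,[0,-0.06,0],0],[0.6,[0,-0.1,0],0],[0.6,[0,-0.13,0],0],[0.6,[0,-0.13,0],0],[0.6,[0,-0.13,0],0]]'
python3 - <<'E'
from h import *
m=robot.camera_model("scene");p,d=robot.capture("scene")
cv2.imwrite("pics/scene8.png",cv2.resize(p[150:240,240:330],None,fx=6,fy=6,interpolation=cv2.INTER_NEAREST))
print(line(p,m)[:3])
cv2.imwrite("pics/w8.png",robot.capture("wrist")[0])
p2,_=robot.capture("scene");print(line(p2,m)[:3],robot.state()['force'])
E
```

```text
t: 9.05
position: [0.6355, 0.0314, 0.2484]
tcp_rot: [-90.0, -0.0, 0.8]
force: [-0.7, -0.0, -0.8]
finger_gap: 0.0511
(np.int64(11), np.float64(0.06143298388755854), array([-0.04265105,  0.06769711]))
(np.int64(8), np.float64(0.0612038508338882), array([-0.01646043,  0.06825538])) [-0.5228609  -0.18354     0.20692386]
```

View pics/scene8.png

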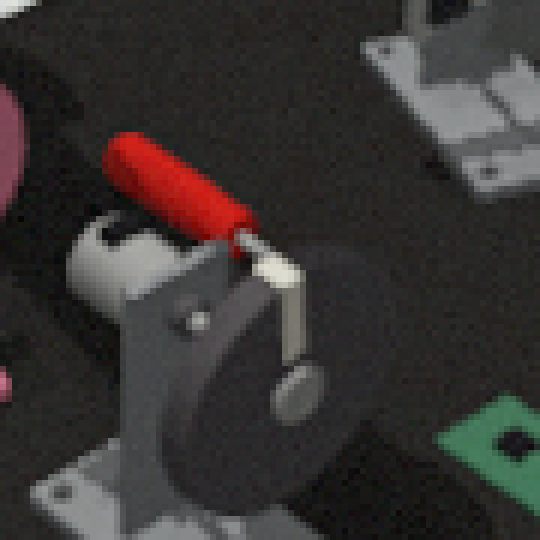

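View pics/w8.png

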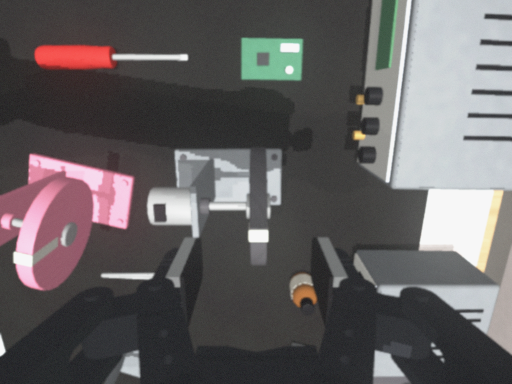

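The line stands vertical in the scene view (zoom x 293, y 280–360) and shows on top of the rim at wrist (258,236). I check the white patch in wrist depth, then hand in.

```bash
python3 - <<'E'
from h import *
m=robot.camera_model("wrist");p,d=robot.capture("wrist")
vv,uu=np.mgrid[225:248,248:270];u=uu.ravel();v=vv.ravel();k=p[v,u].min(1)>130
W,z=world(m,d,u[k],v[k]);print(k.sum(),W.mean(0),np.percentile(W,[5,95],axis=0))
c=np.median(W,0);print("q",np.arctan2(-(c[1]-.002),c[2]-.115))
if abs(np.arctan2(-(c[1]-.002),c[2]-.115))<.15: robot.finish_job();print("done")
E
```

```text
310 [ 0.6357355  -0.01123543  0.15311167] [[ 0.62433511 -0.07971651  0.00071963]
 [ 0.64311989  0.00154752  0.17072241]]
q 0.11728830352981366
the job is handed in; nothing more can be done
done
```

I turned the flywheel by about 0.8 rad, so its white line now points up to within about 0.03–0.12 rad (limit 0.26). I then let go, backed off upward and handed the job in; no verdict was reported.

**How it went:** I pinched the rim from above and moved along an arc from q ≈ 0.86 rad. The first close missed above the rim, because the fingertips were higher than the reported TCP implied. I opened, went 34 mm lower and gripped properly. The force on the tool stayed under about 15 N.

**Last checks:**
- **Angle:** the scene camera gave a median q ≈ 0.06 rad, and the line looks vertical there. The wrist depth gave 0.12 rad; that patch included some background pixels, so I trust it less.
- **Standing still:** two scene pictures about 0.1 s apart agreed (0.061 both times).
- **Released:** the force on the tool was near zero, and the raised gripper was clear of the wheel.
- **Pulley and fan:** the moves kept clear of both, but I did not measure either again at the end.

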